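# Clamp a sieve on the sifter-shaker

## Task

Make the sieve ready for shaking, using only pushes of the fingertips: first push the round sieve itself along the shaker's platform until it rests against both stop posts, then push the clamp bar up to it until its pad meets the sieve, and last swing the cam lever fully round against its stop, so that the pad grips the sieve against the posts. Lift nothing, keep the sieve flat on the platform, and leave the vials and the small dish on the bench undisturbed.

Things in the scene. Friction and masses are not known exactly. Their poses are not given: they have to be found in the camera images.
- shaker: Low white bench-top shaker standing fixed on the worktop, front (display and knob) towards the robot. Origin: centre of its underside, on the worktop; x points from front to back, y to its left, z up. Its flat grey metal platform is 300 mm (x) by 236 mm (y), top face at z = 74 mm. Along both sides runs a 10 mm rail at y = +-107 mm, axis 18 mm above the platform, held by end brackets 29 mm high. The two stop posts stand near the back. No part of it can be pushed away.
- stop_left (a point): Axis of the left stop post, halfway up, at x = 122, y = 50, z = 91 mm in the shaker's frame. White sleeve 18 mm in diameter; post with nut 38 mm high above the platform.
- stop_right (a point): Axis of the right stop post, the same, at x = 122, y = -50, z = 91 mm in the shaker's frame. A sieve that touches both posts has its axis 73 mm from each post's axis, at x = 69, y = 0 mm in the shaker's frame.
- sieve: Round metal laboratory sieve holding bran, 128 mm in diameter, 35 mm high, about 0.3 kg, loose and flat on the platform between the clamp bar and the posts; about 2 N slides it. Push it on its outside; it is as good as solid inside, full of bran. Its rim slides easily on the posts (friction about 0.3). Origin: centre of its underside; z up.
- clamp_bar (a joint): Slide of the clamp bar along the rails, in m: 0 is fully forward (nearest the shaker's front), it grows towards the posts, range 0 to 0.14. About 6 N of friction holds it wherever it is left. With the sieve against the posts and the pad drawn in, the pad meets the sieve at about 0.123.
- bar_back (a point): Centre of the clamp bar's front-side face (the flat face to push), 21 mm above the platform; at x = -143 mm + slide, y = 0 in the shaker's frame. The aluminium bar is 16 mm thick (x) and spans the platform between the rail blocks at y = +-96 mm; it reaches from 4 to 38 mm above the platform.
- clamp_pad: The clamp's black rubber pad, on the posts' side of the bar. Origin: middle of its flat pressing face, at platform height; axes as the shaker's. It is 50 mm wide (y), reaches from 9 to 31 mm above the platform, and its face stands 24.5 mm ahead of bar_back with the lever open. Swinging the lever shut drives it forward by 5 mm in all; if it has no room the bar slips back against its friction.
- cam_lever (a joint): Angle of the cam lever on top of the bar's middle, in rad: at 0 (open) it points from the pivot to the shaker's front (-x); it grows as the lever swings clockwise seen from above, to 1.5 at its stop (shut), where it lies along the bar, pointing to the shaker's left (+y). Light friction (0.06 N m) holds it; it stays where it is left.
- lever_pivot (a point): Pivot of the cam lever (vertical axis), over the middle of the bar, 52.5 mm above the platform; at x = -135 mm + slide, y = 0 in the shaker's frame.
- lever_end (a point): Centre of the round upright knob at the lever's free end, 74 mm from the pivot, 52.5 mm above the platform. The knob is 18 mm in diameter, reaching from 44.5 to 62.5 mm above the platform; the arm is 12 mm wide, from 44.5 to 57.5 mm; the boss on the pivot reaches 62 mm.
- vial_a: Bystander: screw-cap sample vial, 32 mm in diameter, 72 mm high, standing on the worktop to the shaker's left. Origin: centre of its underside.
- vial_b: Bystander: a second such vial, a little farther back.
- dish_small: Bystander: lidded aluminium dish, 60 mm in diameter, 34 mm high, on the worktop to the shaker's right. Origin: centre of its underside.

How it is judged:
By the outcome, as a careful person would: the job done as asked, in the order asked, and still so for the second after the job is handed in, with the robot touching nothing.
It also fails if it takes over 64 s, if anything falls off the work surface, if the arm or the gripper's body presses on something with over 40 N, if the wrist force passes 120 N, or if a joint passes its speed limit or range.

## Robot

A 6-joint arm with a two-finger parallel gripper is mounted at the origin on a cart in front of the work surface, level with it; the furniture and walls round the work are solid. World frame = base frame: x ahead of the robot, y to its left, z up, the work surface at z = 0. Lengths are in m, angles in degrees, forces in N, time in s.
With the tool pointing down it reaches from about 0.3 to 0.75 m from the base axis. Payload 8.5 kg.
Tool frame: the origin (TCP) lies on the centre line of the jaws, within the pads' length; the fingertips stand 17 mm ahead of it and the grasp point (between the pads) lies 2 mm behind it; z points along the fingers, y is the direction in which the jaws open and shut (so a half turn about z gives the same grasp; the last joint's range is limited). The gripper opens to 85 mm and grips with 20 to 120 N. Pads are 22 mm wide; open, the fingers measure 114 mm over their backs; the gripper's body (76 mm by 85 mm) begins 54 mm behind the grasp point. The pads swing forward as they close: fully open they stand 13 mm farther back than shut.
Start: joints at [52.179, 21.807, 74.336, -0, 83.858, -12.336], TCP at [0.237, 0.496, 0.248] pointing down, gripper open.
Joint ranges: [-178.18, 178.18], [-50.72, 133.34], [12.68, 142.11], [-81.47, 261.47], [9.98, 163.14], [-165.26, 165.26]. Speed limits (degrees/s): [136.94, 136.94, 180, 180, 180, 180].

## Interface

Orientations are given as a 3x3 rotation matrix whose columns are the frame's x, y, z axes.
In Python, from rig import env, imaging, close_job gives the robot as it stands.
- The arm moves only by the tool step_arm, never from a script. Its argument "steps" is one flat list of numbers, 7 for each row, row after row: the opening, from 0 (shut) to 1 (fully open), then the shift along the tool's x, y, z as a fraction of full scale, then the turn, a rotation vector about the tool's x, y, z as a fraction of full scale. A call has 1 to 10 rows; each row is the pose to reach, as a shift and turn from the pose commanded when the call began, along the tool's axes at that moment; what a row does not reach only later rows make up. Full scale, the value 1, is 0.3 m for a shift and 45 degrees for a turn. A row lasts 1/10 s, in which the tool goes at most 50 mm and 8.59 degrees, less where a joint would pass 70% of its speed; a pose out of reach is approached as far as the arm can. A call with a number of a shift or a turn outside -1 to 1 is refused whole. A call with a gripper value outside its range is refused whole. The fingers move at their own pace and stop on an object; "grip_force" is the grip in N (left out, the last holds). Time passes only in rows, so rows that repeat a pose let the fingers close. It gives the time, the measured TCP pose, the force and the opening at its end, in the units of the state.
- env.observe(): the state, without advancing time (a new reading comes with each control period).
- imaging.get_image(name): name is "side" or "top"; returns (picture, depth): 384x512x3 uint8, blue, green, red; 384x512 float32, m along the optical axis (not along the pixel's ray), 0 where there is no reading.
- imaging.get_calibration(name): a dict with "camera_matrix" (3x3 intrinsics, pixels), "world_from_camera" (4x4, takes a point from camera to world coordinates). Camera axes: x right, y down, z forward; pixel columns grow to the right and rows downward; lengths in m; the calibration is good to about 2 mm. A picture is of the moment at which its call begins. get_calibration takes no time and is no camera call.
- close_job(): hands the job in, once; it reports no verdict.
Trained networks look in the newest picture that a camera, given by its name, has taken for a name from the list of things; names that differ only in an ending like _2 or _b are one class to them, and where a whole thing is asked for, a point or a joint stands for the part that bears it (a point fixed in the world has none). Each returns a list of dicts, best first, with "score" (0 to 1); they miss things now and then, are a little off and sometimes report something else, mostly with a low value. They report only what shows in the picture. A call takes as long as a camera call.
- imaging.spot_in(camera, target): "pixel" ([column, row] in pixels, amid what is visible of it).
- imaging.regions_of(camera, target): "mask" (384x512 bool, what is visible of it) and "pixel" ([column, row] in pixels, amid what is visible of it).
- imaging.pinpoint(camera, target): "pixel" ([column, row] in pixels: a listed point, or the origin of a listed thing).
The state is a dict: "time_s": time; "q": joint angles; "qvel": joint speeds; "joint_efforts": joint torques, N m; "position": TCP position; "tool_rot": TCP orientation; "ft_force": force on the tool from outside, world axes, zero at the start; "wrist_torque": the same for the moment, N m; "grip_width": finger opening in m.
Only numpy, scipy, OpenCV 4.12 (cv2) and the standard library are available. Lean on these libraries where they do the work, as an engineer would, in place of code of your own. Each camera call takes 0.05 s, during which the arm holds its last target.

## Working session

There is one attempt and no reset: what is moved stays moved. The work goes in short steps, Python scripts to look and compute and a tool call to move; the robot and the scene stay as the last step left them, time stands still between calls to the robot, and variables do not carry over. Pictures are saved under pics/ and viewed, and the job is handed in when it is done.

Besides the shell and the picture viewer there is one more tool, called in YAML: its name, and indented under it one key for each argument. step_arm: Moves the arm, as the interface text tells. Shift numbers are shares of 0.3 m and turn numbers shares of 45 degrees, none past 1 either way. Its arguments: {"type":"object","properties":{"steps":{"type":"array","items":{"type":"number"}},"grip_force":{"type":"number"}},"required":["steps"]}

```bash
ls; mkdir -p pics
python3 - <<'E'
from rig import env, imaging
import cv2, numpy as np
s=env.observe()
for k in s: print(k, np.round(s[k],3).tolist())
for n in ("side","top"):
    im,d=imaging.get_image(n); cv2.imwrite(f"pics/{n}0.png",im); np.save(f"pics/{n}0.npy",d)
    c=imaging.get_calibration(n); print(n,np.round(c["camera_matrix"],2).tolist(),np.round(c["world_from_camera"],4).tolist())
    for t in ["shaker","stop_left","stop_right","sieve","bar_back","clamp_pad","lever_pivot","lever_end","vial_a","vial_b","dish_small"]:
        r=imaging.pinpoint(n,t); print(n,t,[(np.round(x["pixel"],1).tolist(),round(float(x["score"]),2)) for x in r[:3]])
print(env.observe()["time_s"])
E
```

```text
pics
time_s 0.0
q [52.179, 21.843, 74.386, -0.0, 83.858, -12.335]
qvel [0.0, -0.14, 0.017, 0.068, -0.017, 0.054]
joint_efforts [0.001, -44.847, -23.128, -0.0, 0.005, 0.0]
position [0.236, 0.496, 0.248]
tool_rot [[-0.903, 0.43, -0.001], [0.43, 0.903, -0.001], [0.0, -0.001, -1.0]]
ft_force [-0.483, 0.142, -0.011]
wrist_torque [0.026, -0.032, 0.044]
grip_width 0.085
side [[441.76, 0.0, 258.9], [0.0, 441.76, 191.15], [0.0, 0.0, 1.0]] [[0.1386, 0.4359, -0.8893, 1.3991], [0.9903, -0.0635, 0.1233, -0.278], [-0.0027, -0.8978, -0.4405, 0.5267], [0.0, 0.0, 0.0, 1.0]]
side shaker [([232.2, 249.3], 0.74), ([241.9, 245.5], 0.28)]
side stop_left [([240.5, 246.9], 0.86)]
side stop_right [([189.5, 238.2], 0.88)]
side sieve [([238.9, 223.8], 0.94)]
side bar_back [([251.5, 183.9], 0.76)]
side clamp_pad [([247.8, 190.8], 0.63), ([251.3, 168.1], 0.42)]
side lever_pivot [([252.6, 166.3], 0.61)]
side lever_end [([264.0, 158.8], 0.79)]
side vial_a [([245.6, 192.8], 0.68), ([303.9, 249.8], 0.61), ([313.4, 233.2], 0.58)]
side vial_b [([245.6, 192.8], 0.68), ([303.9, 249.8], 0.61), ([313.4, 233.2], 0.58)]
side dish_small [([180.3, 216.7], 0.64)]
top [[467.87, 0.0, 264.63], [0.0, 467.87, 188.66], [0.0, 0.0, 1.0]] [[0.0298, -0.9994, 0.0199, 0.5243], [-0.9994, -0.0295, 0.0166, -0.168], [-0.0161, -0.0204, -0.9997, 1.0272], [0.0, 0.0, 0.0, 1.0]]
top shaker [([298.3, 160.5], 0.57)]
top stop_left [([299.2, 91.4], 0.71)]
top stop_right [([344.2, 116.1], 0.67)]
top sieve [([292.6, 147.3], 0.6)]
top bar_back [([271.6, 227.5], 0.73), ([230.8, 142.8], 0.46)]
top clamp_pad [([217.5, 177.0], 0.42)]
top lever_pivot [([269.7, 220.3], 0.59), ([347.5, 228.3], 0.43)]
top lever_end [([247.4, 251.7], 0.76), ([215.8, 176.0], 0.38)]
top vial_a [([217.3, 174.4], 0.66), ([229.8, 144.3], 0.57)]
top vial_b [([217.3, 174.4], 0.66), ([229.8, 144.3], 0.57)]
top dish_small [([344.6, 225.9], 0.79), ([217.3, 176.1], 0.52)]
1.2
```

View pics/top0.png

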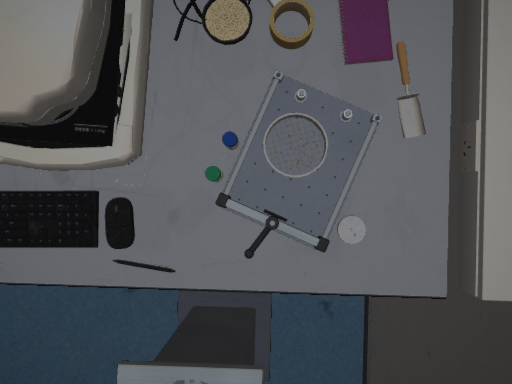

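View pics/side0.png

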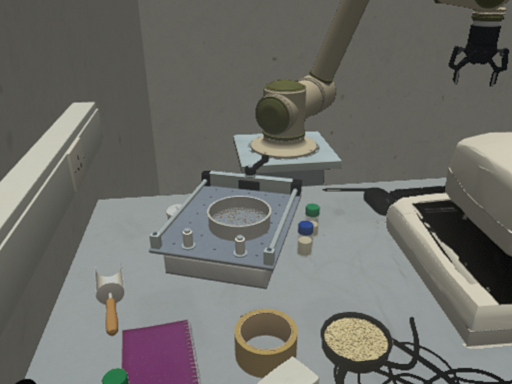

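```bash
cat > h.py <<'E'
from rig import env, imaging
import cv2, numpy as np
def ray(cam,px,z):
    c=imaging.get_calibration(cam);K=np.array(c["camera_matrix"]);T=np.array(c["world_from_camera"])
    d=T[:3,:3]@np.linalg.inv(K)@np.array([px[0],px[1],1.]);o=T[:3,3]
    return o+d*(z-o[2])/d[2]
def proj(cam,p):
    c=imaging.get_calibration(cam);K=np.array(c["camera_matrix"]);T=np.linalg.inv(np.array(c["world_from_camera"]))
    q=K@(T[:3,:3]@np.asarray(p)+T[:3,3]);return q[:2]/q[2]
def cloud(cam,d):
    c=imaging.get_calibration(cam);K=np.array(c["camera_matrix"]);T=np.array(c["world_from_camera"])
    v,u=np.mgrid[:384,:512];r=np.stack([u,v,np.ones_like(u)],-1)@np.linalg.inv(K).T
    return (r*d[...,None])@T[:3,:3].T+T[:3,3]
E
python3 - <<'E'
from h import *
P={"top":dict(stop_left=([299.2,91.4],.091),stop_right=([344.2,116.1],.091),sieve=([292.6,147.3],.074),bar=([271.6,227.5],.095),pivot=([269.7,220.3],.1265),end=([247.4,251.7],.1265),shaker=([298.3,160.5],0),dish=([344.6,225.9],0),va=([217.3,174.4],0),vb=([229.8,144.3],0)),
"side":dict(stop_left=([240.5,246.9],.091),stop_right=([189.5,238.2],.091),sieve=([238.9,223.8],.074),bar=([251.5,183.9],.095),pivot=([252.6,166.3],.1265),end=([264,158.8],.1265),shaker=([232.2,249.3],0),dish=([180.3,216.7],0),va=([303.9,249.8],0),vb=([313.4,233.2],0))}
for c in P:
    for k,(p,z) in P[c].items(): print(c,k,np.round(ray(c,p,z),4))
E
```

```text
top stop_left [ 0.7402 -0.216   0.091 ]
top stop_right [ 0.6929 -0.3074  0.091 ]
top sieve [ 0.6293 -0.2067  0.074 ]
top bar [ 0.466  -0.1687  0.095 ]
top pivot [ 0.4817 -0.1646  0.1265]
top end [ 0.4201 -0.1235  0.1265]
top shaker [ 0.6088 -0.223   0.    ]
top dish [ 0.4685 -0.3282  0.    ]
top va [ 0.5731 -0.0458  0.    ]
top vb [ 0.6402 -0.0713  0.    ]
side stop_left [ 0.7381 -0.2198  0.091 ]
side stop_right [ 0.6959 -0.3098  0.091 ]
side sieve [ 0.6279 -0.2121  0.074 ]
side bar [ 0.4878 -0.1688  0.095 ]
side pivot [ 0.4594 -0.1623  0.1265]
side end [ 0.4172 -0.1292  0.1265]
side shaker [ 0.6067 -0.2261  0.    ]
side dish [ 0.4476 -0.3386  0.    ]
side va [ 0.6304 -0.0751  0.    ]
side vb [ 0.5678 -0.0384  0.    ]
```

The top view shows the sieve near (295,145), posts at (301,95) and (347,114), the bar from (222,201) to (322,243), and the lever knob at (249,253). The vials are at (213,173) and (230,139), and the dish is at (352,230). Next I'll refine the shaker and sieve poses from depth and enlarged crops.

Run:
```python
from h import *
for n,(x0,y0,x1,y1) in dict(top=(200,60,390,270),side=(140,140,330,290)).items():
    im=cv2.imread(f"pics/{n}0.png")[y0:y1,x0:x1]; f=600/max(im.shape[:2]) if n=="top" else 4
    cv2.imwrite(f"pics/{n}0z.png",cv2.resize(im,None,fx=f,fy=f,interpolation=cv2.INTER_CUBIC)); print(n,f)
d=np.load("pics/top0.npy");C=cloud("top",d);z=C[...,2]
m=(z>.066)&(z<.082)
m[:60]=0;m[270:]=0;m[:,:200]=0;m[:,390:]=0
n,l,st,ce=cv2.connectedComponentsWithStats(m.astype(np.uint8)); i=1+np.argmax(st[1:,4]); 
pts=C[l==i]; print(st[i],np.median(pts[:,2]))
print(cv2.minAreaRect((pts[:,:2]*1000).astype(np.float32)))
# sieve rim
m=(z>.100)&(z<.118);m[:60]=0;m[270:]=0;m[:,:200]=0;m[:,390:]=0
n,l,st,ce=cv2.connectedComponentsWithStats(m.astype(np.uint8))
for i in range(1,n):
    if st[i,4]>8: p=C[l==i];print(st[i],p.mean(0).round(4), np.array(cv2.minEnclosingCircle((p[:,:2]*1000).astype(np.float32))[0]).round(1),cv2.minEnclosingCircle((p[:,:2]*1000).astype(np.float32))[1],[tuple(np.round(q,1)) if hasattr(q,'__len__') else q for q in cv2.minAreaRect((p[:,:2]*1000).astype(np.float32))])
```

```text
top 2.857142857142857
side 4
[  229    75   144   162 10144] 0.07457034571394239
((613.1613159179688, -224.09304809570312), (208.16526794433594, 276.5995788574219), 67.89236450195312)
[273  71  10  10  63] [ 0.7692 -0.1716  0.1031] [ 768.7 -171.9] 9.724410057067871 [(np.float64(768.2), np.float64(-171.1)), (np.float64(16.0), np.float64(17.7)), 64.70820617675781]
[297  89   9  10  69] [ 0.7329 -0.2186  0.1084] [ 734.  -218.7] 8.9406156539917 [(np.float64(733.6), np.float64(-219.0)), (np.float64(17.1), np.float64(16.1)), 2.7336137294769287]
[343 109   9   9  66] [ 0.6957 -0.3104  0.1087] [ 696.5 -310.8] 8.76518440246582 [(np.float64(696.1), np.float64(-311.0)), (np.float64(15.4), np.float64(17.1)), 46.67755889892578]
[263 112  65  65 464] [ 0.6357 -0.2121  0.1081] [ 631.6 -209.8] 64.103759765625 [(np.float64(632.3), np.float64(-209.9)), (np.float64(126.6), np.float64(126.1)), 1.5735245943069458]
[372 114  10   9  61] [ 0.6892 -0.3698  0.1026] [ 689.  -369.4] 9.522856712341309 [(np.float64(689.5), np.float64(-369.8)), (np.float64(17.8), np.float64(13.4)), 68.08492279052734]
[215 193  55  31 506] [ 0.5042 -0.1048  0.1117] [ 501.6 -109.5] 54.87803649902344 [(np.float64(500.5), np.float64(-108.7)), (np.float64(108.1), np.float64(25.5)), 65.47796630859375]
[263 209  24  13  75] [ 0.4913 -0.1741  0.105 ] [ 490.4 -173.7] 24.33251190185547 [(np.float64(491.2), np.float64(-174.0)), (np.float64(48.6), np.float64(5.9)), 67.87223815917969]
[276 221  53  31 502] [ 0.4521 -0.2332  0.1114] [ 453.2 -228.4] 53.02473449707031 [(np.float64(452.5), np.float64(-228.4)), (np.float64(105.3), np.float64(25.6)), 69.72122192382812]
```

View pics/top0z.png

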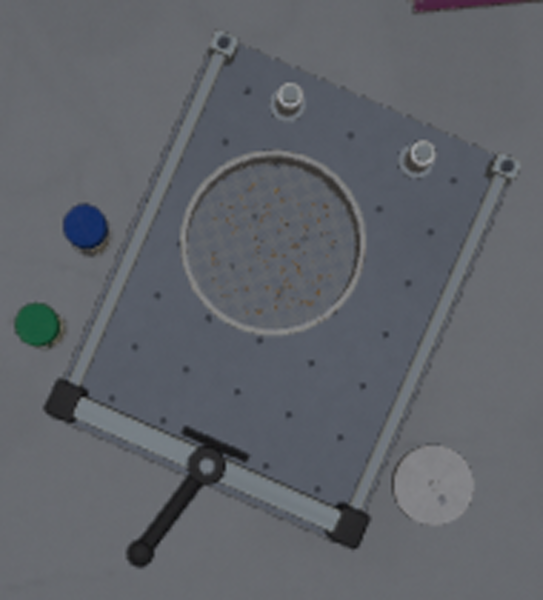

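View pics/side0z.png

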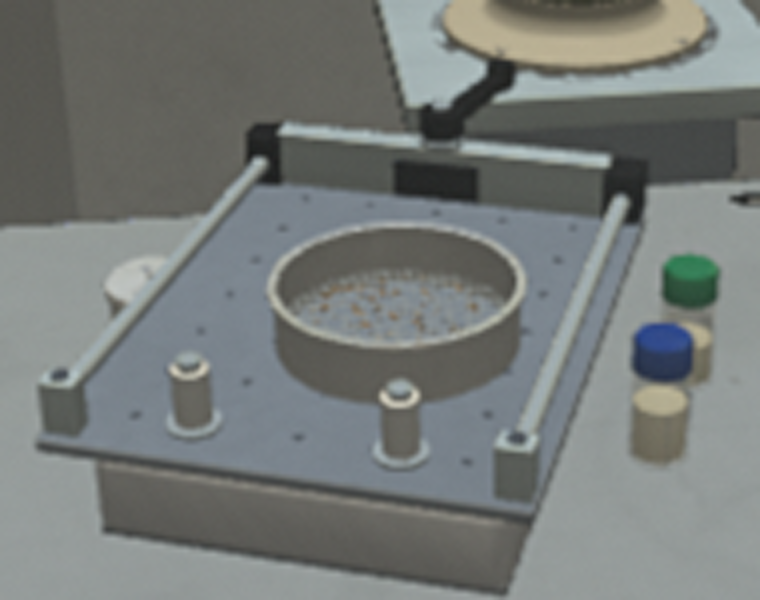

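```bash
cat >> h.py <<'E'
O=np.array([.603,-.219]);YAW=np.radians(-22.1)
X=np.array([np.cos(YAW),np.sin(YAW)]);Y=np.array([-X[1],X[0]])
def w(x,y): return O+X*x/1000+Y*y/1000      # shaker mm -> world m
def sh(p): d=(np.asarray(p)[:2]-O)*1000; return np.array([d@X,d@Y])
def go(x,y,z,yawoff=0):
    """z = TCP world height, m. prints shift shares, turn share"""
    from scipy.spatial.transform import Rotation as R
    s=env.observe();r=np.array(s["tool_rot"]);p=np.array(s["position"])
    d=r.T@(np.r_[w(x,y),z]-p)
    a=YAW+np.radians(yawoff)
    T=np.array([[-np.cos(a),-np.sin(a),0],[-np.sin(a),np.cos(a),0],[0,0,-1]])
    v=np.degrees(R.from_matrix(r.T@T).as_rotvec())
    print("at",sh(p).round(1),round(p[2]*1000,1),"t",round(s["time_s"],2),"F",np.round(s["ft_force"],1),"shift",np.round(d/.3,3),"turn",np.round(v/45,3))
def st():
    s=env.observe();f=np.array(s["ft_force"]);p=s["position"]
    print("at",sh(p).round(1),round(p[2]*1000,1),"t",round(s["time_s"],2),"Fsh",np.round([f[:2]@X,f[:2]@Y,f[2]],1))
E
python3 - <<'E'
from h import *
print(sh([.632,-.210]),sh(ray("top",[248,252.5],.1365)),sh(ray("top",[271,223],.136)))
for p in [(.734,-.219),(.6963,-.311),(.4765,-.1685),(.5731,-.0458),(.64,-.0713),(.4685,-.328)]:print(sh(p))
go(-62,19,.25)
E
```

```text
[23.48331193 19.24926131] [-205.01252711   17.96454912] [-136.13592706    0.57477651]
[121.37525064  49.28537847]
[121.05775347 -50.13891029]
[-136.20519709   -0.80267343]
[-92.86524844 149.2256534 ]
[-21.28676432 150.76857652]
[ -83.60965617 -151.59378416]
at [-608.6  525.1] 248.3 t 1.2 F [-0.1  0.1  0.6] shift [-1.918 -1.576 -0.006] turn [ 0.     0.    -0.075]
```

step_arm:
  steps: [1, -0.96, -0.79, 0, 0, 0, -0.075, 1, -0.96, -0.79, 0, 0, 0, -0.075, 1, -0.96, -0.79, 0, 0, 0, -0.075, 1, -0.96, -0.79, 0, 0, 0, -0.075, 1, -0.96, -0.79, 0, 0, 0, -0.075, 1, -0.96, -0.79, 0, 0, 0, -0.075, 1, -0.96, -0.79, 0, 0, 0, -0.075, 1, -0.96, -0.79, 0, 0, 0, -0.075]

```text
time_s: 2.0
position: [0.3958, 0.1556, 0.2485]
tool_rot: [[-0.925, 0.379, 0.001], [0.379, 0.925, -0.001], [-0.001, -0.0, -1.0]]
ft_force: [-0.1, 1.6, 0.5]
grip_width: 0.0854
```

```bash
python3 -c "
from h import *
go(-62,19,.25)"
```

```text
at [-332.9  269.2] 248.5 t 2.0 F [-0.1  1.6  0.5] shift [-0.906 -0.831 -0.004] turn [-0.     0.001 -0.004]
```

step_arm:
  steps: [1, -0.905, -0.83, 0, 0, 0, 0, 1, -0.905, -0.83, 0, 0, 0, 0, 1, -0.905, -0.83, 0, 0, 0, 0, 1, -0.905, -0.83, 0, 0, 0, 0, 1, -0.905, -0.83, 0, 0, 0, 0, 1, -0.905, -0.83, 0, 0, 0, 0, 1, -0.905, -0.83, 0, 0, 0, 0, 1, -0.905, -0.83, 0.2, 0, 0, 0, 1, -0.905, -0.83, 0.3, 0, 0, 0, 1, -0.905, -0.83, 0.3, 0, 0, 0]

```text
time_s: 3.0
position: [0.5504, -0.1739, 0.1532]
tool_rot: [[-0.926, 0.378, -0.009], [0.378, 0.926, 0.005], [0.011, 0.001, -1.0]]
ft_force: [-0.7, 0.3, -0.4]
grip_width: 0.0859
```

```bash
python3 -c "
from h import *
go(-62,19,.105)
for n in ('side','top'):
    im,d=imaging.get_image(n); cv2.imwrite(f'pics/{n}1.png',im); np.save(f'pics/{n}1.npy',d)
    if n=='side': cv2.imwrite('pics/side1z.png',cv2.resize(im[100:290,140:330],None,fx=3.1,fy=3.1,interpolation=cv2.INTER_CUBIC))
p=np.array(env.observe()['position'])
for s in(-1,1):
    for dz in (0,.004,.017): print(s,dz,proj('side',np.r_[p[:2]+Y*s*.0425,p[2]-dz]).round(1))
"
```

```text
at [-65.7  22. ] 153.2 t 3.0 F [-0.7  0.3 -0.4] shift [-0.014 -0.01   0.161] turn [ 0.002 -0.014 -0.002]
-1 0 [233.1 167.5]
-1 0.004 [233.1 169.2]
-1 0.017 [233.3 174.8]
1 0 [272.2 171.3]
1 0.004 [272.2 173.1]
1 0.017 [272.1 178.7]
```

View pics/side1z.png

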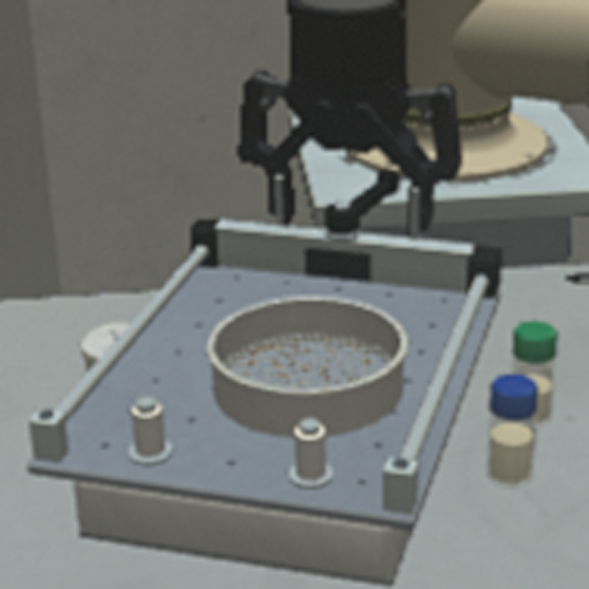

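The open fingertips show at about (232,172) and (276,174), roughly 4 mm ahead of the TCP, so the quoted 17 mm applies to the shut gripper. I'll lower behind the sieve.

step_arm:
  steps: [1, 0, 0, 0.1, 0, 0, 0, 1, 0, 0, 0.2, 0, 0, 0, 1, 0, 0, 0.22, 0, 0, 0, 1, 0, 0, 0.22, 0, 0, 0, 1, 0, 0, 0.22, 0, 0, 0]

```text
time_s: 3.6
position: [0.5535, -0.1746, 0.0948]
tool_rot: [[-0.927, 0.376, 0.003], [0.376, 0.927, -0.002], [-0.004, -0.0, -1.0]]
ft_force: [-0.2, -0.2, 0.3]
grip_width: 0.0853
```

```bash
python3 -c "
from h import *
st();go(-30,19,.089)"
```

```text
at [-62.6  22.6] 94.8 t 3.6 Fsh [-0.1 -0.2  0.3]
at [-62.6  22.6] 94.8 t 3.6 F [-0.2 -0.2  0.3] shift [-0.109 -0.012  0.02 ] turn [-0.001  0.005  0.   ]
```

step_arm:
  steps: [1, -0.03, -0.012, 0.015, 0, 0, 0, 1, -0.06, -0.012, 0.015, 0, 0, 0, 1, -0.075, -0.012, 0.015, 0, 0, 0, 1, -0.09, -0.012, 0.015, 0, 0, 0, 1, -0.1, -0.012, 0.015, 0, 0, 0, 1, -0.11, -0.012, 0.015, 0, 0, 0, 1, -0.11, -0.012, 0.015, 0, 0, 0]

```text
time_s: 4.3
position: [0.5819, -0.1901, 0.0878]
tool_rot: [[-0.927, 0.376, 0.0], [0.376, 0.927, 0.0], [-0.0, 0.0, -1.0]]
ft_force: [-0.1, -0.1, -0.1]
grip_width: 0.0852
```

```bash
cat > sv.py <<'E'
from h import *
def sieve(tag):
    im,d=imaging.get_image('top'); cv2.imwrite(f'pics/top{tag}.png',im)
    C=cloud('top',d);z=C[...,2];S=np.stack([(C[...,:2]-O)@X,(C[...,:2]-O)@Y],-1)*1000
    m=(z>.1)&(z<.116)&(abs(S[...,1])<88)&(S[...,0]>-60)&(S[...,0]<145)
    for a in(-50,50): m&=np.hypot(S[...,0]-122,S[...,1]-a)>14
    p=S[m];c=np.array([50.,5])
    from scipy.optimize import least_squares
    sel=None
    f=lambda c:np.hypot(*(p-c).T)-62.5
    r=least_squares(f,c,loss='soft_l1',f_scale=2).x
    print("sieve",r.round(1),"n",len(p),"rms",np.median(abs(f(r))).round(2))
    return im
E
python3 -c "
from sv import *
st();sieve('2')
im=cv2.imread('pics/top2.png');cv2.imwrite('pics/top2z.png',cv2.resize(im[60:270,200:390],None,fx=2.8,fy=2.8))"
```

```text
at [-30.4  18.9] 87.8 t 4.3 Fsh [-0.  -0.1 -0.1]
sieve [27.  21.4] n 213 rms 1.07
```

View pics/top2z.png

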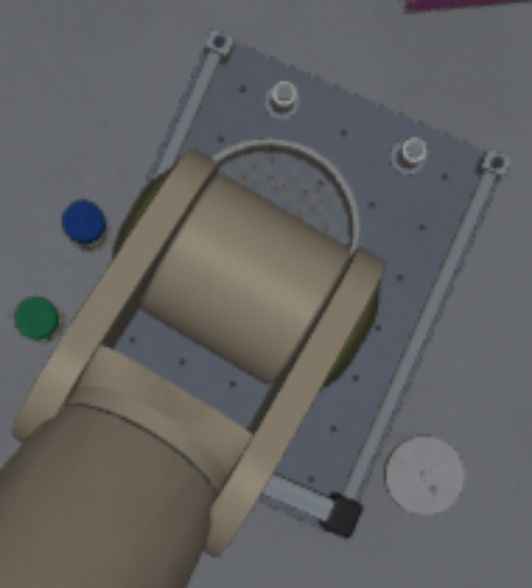

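The sieve is now just in the two-finger cradle: its rim arc runs from about (275,118) to (328,148) in the full picture. I'll push diagonally.

step_arm:
  steps: [1, -0.02, -0.01, 0, 0, 0, 0, 1, -0.04, -0.02, 0, 0, 0, 0, 1, -0.06, -0.03, 0, 0, 0, 0, 1, -0.08, -0.042, 0, 0, 0, 0, 1, -0.1, -0.054, 0, 0, 0, 0, 1, -0.115, -0.064, 0, 0, 0, 0, 1, -0.115, -0.064, 0, 0, 0, 0, 1, -0.115, -0.064, 0, 0, 0, 0]

```text
time_s: 5.15
position: [0.6066, -0.2211, 0.0879]
tool_rot: [[-0.926, 0.377, 0.0], [0.377, 0.926, -0.0], [-0.001, -0.0, -1.0]]
ft_force: [-0.0, -0.6, -0.0]
grip_width: 0.0854
```

```bash
python3 -c "
from sv import *
st();sieve('3')"
```

```text
at [ 4.1 -0.6] 87.9 t 5.15 Fsh [ 0.2 -0.5 -0. ]
sieve [62.5  1.4] n 181 rms 1.11
```

step_arm:
  steps: [1, 0.06, 0, 0, 0, 0, 0, 1, 0.115, 0, 0, 0, 0, 0, 0, 0.115, 0, -0.055, 0, 0, 0, 0, 0.115, 0.002, -0.055, 0, 0, 0, 0, 0.115, 0.002, -0.055, 0, 0, 0, 0, 0.115, 0.002, -0.055, 0, 0, 0, 0, 0.115, 0.002, -0.055, 0, 0, 0, 0, 0.115, 0.002, -0.055, 0, 0, 0, 0, 0.115, 0.002, -0.055, 0, 0, 0, 0, 0.115, 0.002, -0.055, 0, 0, 0]

```text
time_s: 6.2
position: [0.5747, -0.2072, 0.1042]
tool_rot: [[-0.926, 0.376, -0.0], [0.376, 0.926, 0.0], [0.0, 0.0, -1.0]]
ft_force: [-0.1, -0.5, 0.2]
grip_width: 0.0
```

```bash
python3 -c "
from sv import *
st();print(env.observe()['grip_width']);sieve('4')
im,d=imaging.get_image('side');cv2.imwrite('pics/side4z.png',cv2.resize(im[100:290,140:330],None,fx=3.1,fy=3.1,interpolation=cv2.INTER_CUBIC))
go(-14,0,.104)"
```

```text
at [-30.7   0.2] 104.2 t 6.2 Fsh [ 0.1 -0.5  0.2]
1.2269295235965923e-05
sieve [62.5  1.6] n 293 rms 1.14
at [-30.7   0.2] 104.3 t 6.3 F [-1.3 -0.  -0.4] shift [-0.056 -0.001  0.001] turn [ 0. -0. -0.]
```

View pics/side4z.png

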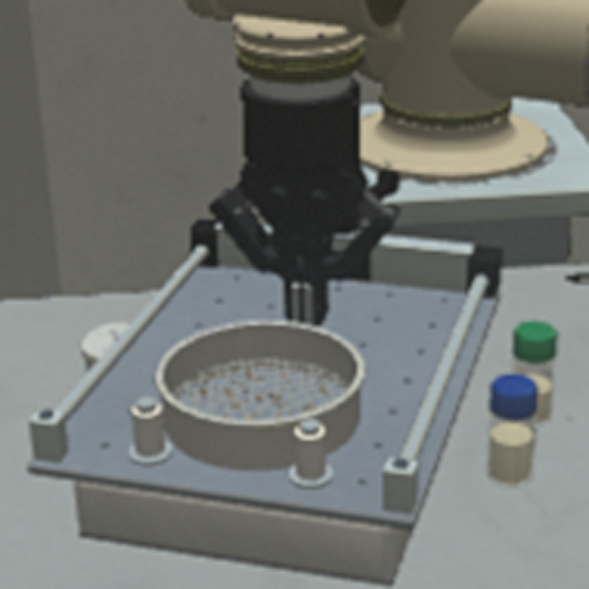

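The fingers are shut behind the sieve, which sits just short of the posts at zoom (147,430) and (310,450). I'll push it in gently.

step_arm:
  steps: [0, -0.03, 0, 0, 0, 0, 0, 0, -0.05, 0, 0, 0, 0, 0, 0, -0.06, 0, 0, 0, 0, 0, 0, -0.066, 0, 0, 0, 0, 0, 0, -0.072, 0, 0, 0, 0, 0, 0, -0.078, 0, 0, 0, 0, 0, 0, -0.082, 0, 0, 0, 0, 0, 0, -0.082, 0, 0, 0, 0, 0]

```text
time_s: 7.1
position: [0.595, -0.2156, 0.1041]
tool_rot: [[-0.926, 0.376, -0.007], [0.376, 0.927, 0.003], [0.007, -0.0, -1.0]]
ft_force: [-13.5, 3.5, 7.1]
grip_width: 0.0001
```

```bash
python3 -c "
from sv import *
st();sieve('5');st()"
```

```text
at [-8.7  0.2] 104.1 t 7.1 Fsh [-13.8  -1.8   7.1]
sieve [65.   1.5] n 201 rms 1.07
at [-8.7  0.1] 104.1 t 7.15 Fsh [-14.5  -2.4   6.7]
```

```bash
python3 -c "
from sv import *
im,d=imaging.get_image('side');a=cv2.resize(im[170:290,150:300],None,fx=5,fy=5,interpolation=cv2.INTER_CUBIC)
cv2.imwrite('pics/side5z.png',a)
im=cv2.imread('pics/top5.png');cv2.imwrite('pics/top5z.png',cv2.resize(im[70:200,230:390],None,fx=4.5,fy=4.5,interpolation=cv2.INTER_CUBIC))
st()
for y in(50,-50): print(proj('top',np.r_[w(122,y),.112]),proj('top',np.r_[w(122,y),.074]))
"
```

```text
at [-8.7  0.2] 104.1 t 7.2 Fsh [-13.8  -1.3   6.3]
[301.052769    91.71306529] [299.90450269  95.94380197]
[347.86964167 112.07127588] [344.85436492 115.50151511]
```

View pics/side5z.png

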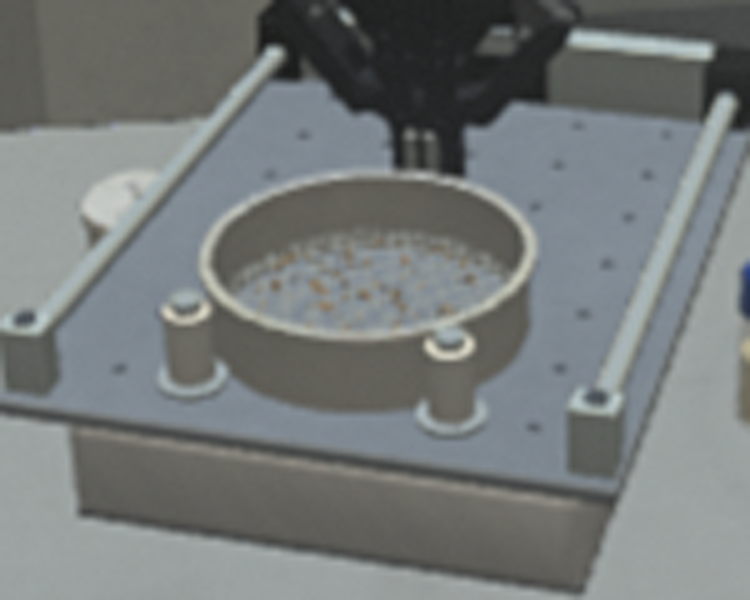

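View pics/top5z.png

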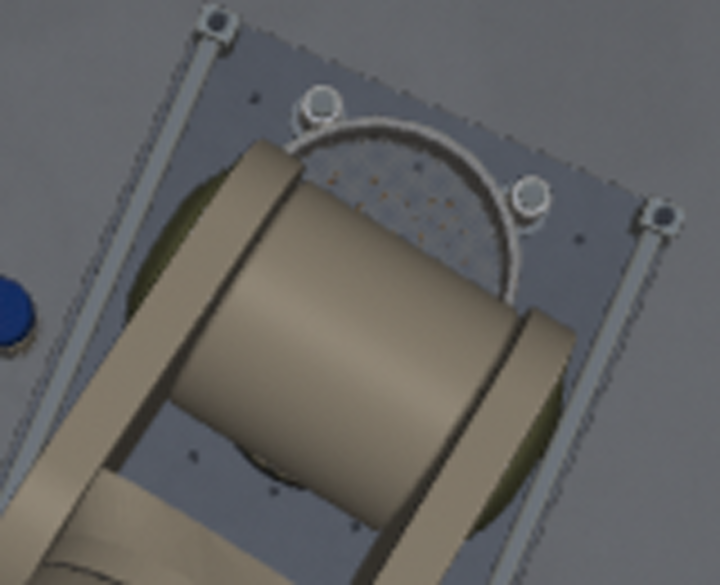

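The sieve clearly touches the left post, at zoom (300,135). At the right post (525,215) there may still be a small gap. I'll push from the back-left so it rolls over to the right post.

step_arm:
  steps: [0, 0.06, 0, 0, 0, 0, 0, 0, 0.06, 0.07, 0, 0, 0, 0, 0, 0.06, 0.133, 0, 0, 0, 0, 0, 0.03, 0.133, 0, 0, 0, 0, 0, 0.01, 0.133, 0, 0, 0, 0, 0, 0, 0.133, 0, 0, 0, 0, 0, -0.008, 0.129, 0, 0, 0, 0, 0, -0.014, 0.126, 0, 0, 0, 0, 0, -0.014, 0.126, 0, 0, 0, 0]

```text
time_s: 8.1
position: [0.6155, -0.1836, 0.1042]
tool_rot: [[-0.926, 0.377, -0.0], [0.377, 0.926, -0.0], [0.0, -0.0, -1.0]]
ft_force: [-0.5, -0.5, -0.7]
grip_width: 0.0003
```

```bash
python3 -c "
from sv import *
st();sieve('6');st()
im=cv2.imread('pics/top6.png');cv2.imwrite('pics/top6z.png',cv2.resize(im[70:200,230:390],None,fx=4.5,fy=4.5,interpolation=cv2.INTER_CUBIC))"
```

```text
at [-1.7 37.5] 104.2 t 8.1 Fsh [-0.3 -0.7 -0.7]
sieve [65.   1.8] n 265 rms 1.1
at [-1.8 37.7] 104.3 t 8.15 Fsh [-0.1  0.1 -0. ]
```

View pics/top6z.png

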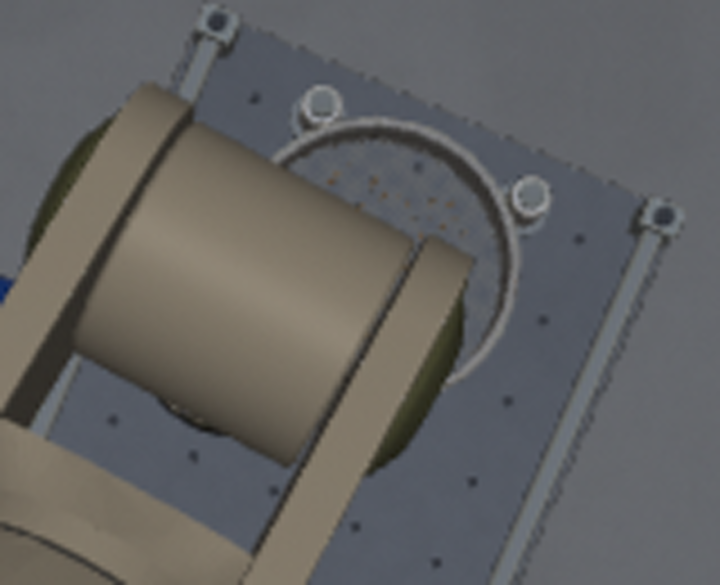

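step_arm:
  steps: [0, -0.008, -0.004, 0, 0, 0, 0, 0, -0.014, -0.007, 0, 0, 0, 0, 0, -0.018, -0.009, 0, 0, 0, 0, 0, -0.018, -0.009, 0, 0, 0, 0]

```text
time_s: 8.55
position: [0.6184, -0.1865, 0.1042]
tool_rot: [[-0.927, 0.376, -0.004], [0.376, 0.927, 0.003], [0.004, 0.001, -1.0]]
ft_force: [-6.5, 5.6, 3.8]
grip_width: 0.0001
```

```bash
python3 -c "
from sv import *
st();sieve('7');st()"
```

```text
at [ 2.  35.9] 104.2 t 8.55 Fsh [-8.2  2.8  3.8]
sieve [66.5  0.2] n 237 rms 1.01
at [ 2.  35.9] 104.1 t 8.6 Fsh [-8.7  1.9  4.4]
```

step_arm:
  steps: [0, -0.004, -0.003, 0, 0, 0, 0, 0, -0.008, -0.006, 0, 0, 0, 0, 0, -0.008, -0.006, 0, 0, 0, 0]

```text
time_s: 8.9
position: [0.6185, -0.1869, 0.1041]
tool_rot: [[-0.927, 0.375, -0.008], [0.375, 0.927, 0.007], [0.01, 0.003, -1.0]]
ft_force: [-14.0, 14.6, 10.1]
grip_width: 0.0003
```

```bash
python3 -c "
from sv import *
st();sieve('8');st()
im=cv2.imread('pics/top8.png');cv2.imwrite('pics/top8z.png',cv2.resize(im[70:200,230:390],None,fx=4.5,fy=4.5,interpolation=cv2.INTER_CUBIC))"
```

```text
at [ 2.3 35.6] 104.1 t 8.9 Fsh [-18.5   8.3  10.1]
sieve [66.5  0.2] n 233 rms 1.04
at [ 2.3 35.6] 104.1 t 8.95 Fsh [-18.4   7.4   8.8]
```

View pics/top8z.png

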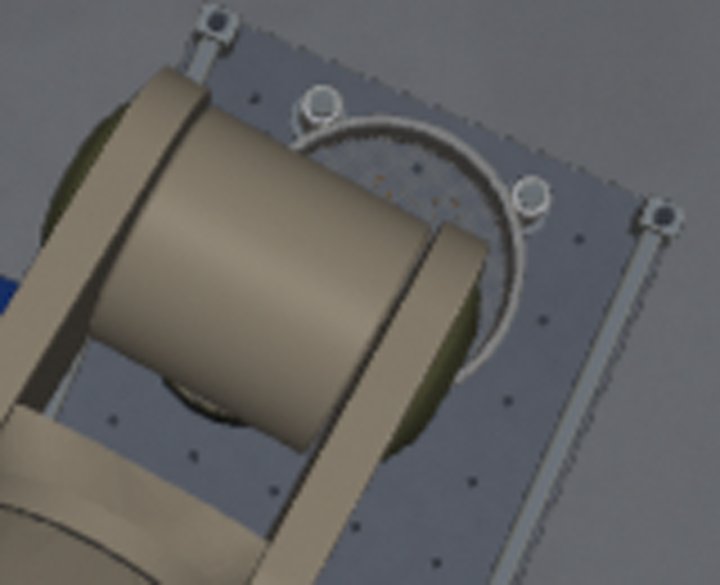

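The sieve now seats on both posts: it did not move under 18 N. I'll retreat, rise, open, and go to the front of the bar.

step_arm:
  steps: [0, 0.03, 0.02, 0, 0, 0, 0, 0, 0.08, 0.02, 0, 0, 0, 0, 0, 0.1, 0.01, -0.1, 0, 0, 0, 0, 0.12, -0.02, -0.25, 0, 0, 0, 0.5, 0.2, -0.12, -0.35, 0, 0, 0, 1, 0.4, -0.12, -0.35, 0, 0, 0, 1, 0.614, -0.12, -0.35, 0, 0, 0, 1, 0.614, -0.12, -0.35, 0, 0, 0, 1, 0.614, -0.12, -0.35, 0, 0, 0]

```text
time_s: 9.85
position: [0.4349, -0.1532, 0.21]
tool_rot: [[-0.926, 0.377, 0.0], [0.377, 0.926, -0.001], [-0.001, -0.0, -1.0]]
ft_force: [0.0, -0.2, 0.2]
grip_width: 0.072
```

```bash
python3 -c "
from sv import *
sieve('9');go(-182,0,.097);print(env.observe()['grip_width'])
im=cv2.imread('pics/top9.png');cv2.imwrite('pics/top9z.png',cv2.resize(im[70:280,200:390],None,fx=2.8,fy=2.8,interpolation=cv2.INTER_CUBIC))"
```

```text
sieve [67.6 -0.4] n 440 rms 1.27
at [-178.6   -2.5] 210.1 t 9.9 F [ 1.  -0.1  0.3] shift [0.012 0.009 0.377] turn [-0.001  0.003 -0.001]
0.07877623821126406
```

View pics/top9z.png

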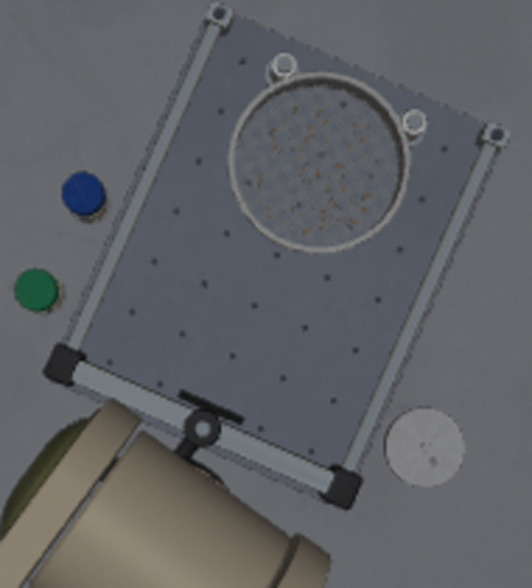

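The sieve touches both posts: it fits at (67.6, -0.4), where the posts read 121.2, so it should be at about 68.2. Next I'll lower in front of the bar with the fingers either side of the lever.

step_arm:
  steps: [1, 0.012, 0.009, 0.1, 0, 0, 0, 1, 0.012, 0.009, 0.25, 0, 0, 0, 1, 0.012, 0.009, 0.37, 0, 0, 0, 1, 0.012, 0.009, 0.375, 0, 0, 0, 1, 0.012, 0.009, 0.375, 0, 0, 0, 1, 0.012, 0.009, 0.375, 0, 0, 0]

```text
time_s: 10.5
position: [0.4359, -0.1511, 0.0984]
tool_rot: [[-0.927, 0.376, 0.003], [0.376, 0.927, -0.002], [-0.003, -0.001, -1.0]]
ft_force: [-0.2, -0.2, 0.7]
grip_width: 0.0851
```

```bash
python3 -c "
from sv import *
st();go(-152,0,.097)
im,d=imaging.get_image('side');cv2.imwrite('pics/side10z.png',cv2.resize(im[100:250,170:330],None,fx=3.7,fy=3.7,interpolation=cv2.INTER_CUBIC))"
```

```text
at [-180.3    0. ] 98.4 t 10.5 Fsh [-0.1 -0.3  0.7]
at [-180.3    0. ] 98.4 t 10.5 F [-0.2 -0.2  0.7] shift [-0.094 -0.     0.005] turn [-0.001  0.004 -0.   ]
```

View pics/side10z.png

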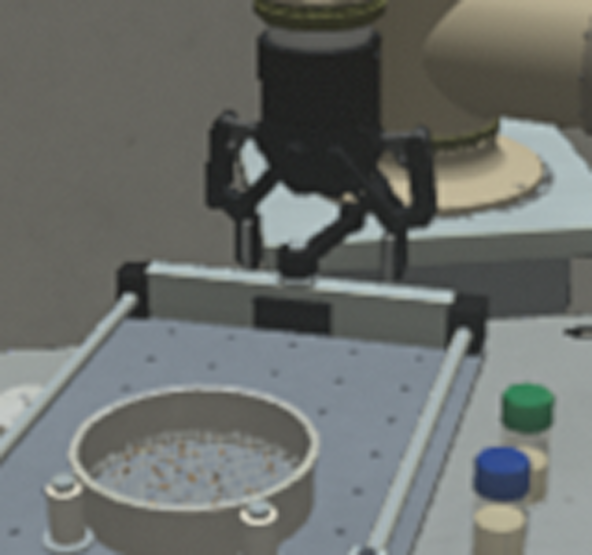

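step_arm:
  steps: [1, -0.06, 0, 0.003, 0, 0, 0, 1, -0.09, 0, 0.003, 0, 0, 0, 1, -0.12, 0, 0.003, 0, 0, 0, 1, -0.16, 0, 0.003, 0, 0, 0, 1, -0.2, 0, 0.003, 0, 0, 0, 1, -0.24, 0, 0.003, 0, 0, 0, 1, -0.28, 0, 0.003, 0, 0, 0, 1, -0.32, 0, 0.003, 0, 0, 0, 1, -0.35, 0, 0.003, 0, 0, 0, 1, -0.36, 0, 0.003, 0, 0, 0]

```text
time_s: 11.55
position: [0.5345, -0.191, 0.0966]
tool_rot: [[-0.926, 0.376, -0.001], [0.376, 0.926, 0.0], [0.001, -0.0, -1.0]]
ft_force: [-6.7, 1.8, 4.5]
grip_width: 0.0854
```

```bash
python3 -c "
from sv import *
st();go(-40,0,.097)
im,d=imaging.get_image('side');cv2.imwrite('pics/side11z.png',cv2.resize(im[100:250,170:330],None,fx=3.7,fy=3.7,interpolation=cv2.INTER_CUBIC))"
```

```text
at [-74.    0.2] 96.6 t 11.55 Fsh [-6.9 -0.9  4.5]
at [-74.    0.2] 96.6 t 11.55 F [-6.7  1.8  4.5] shift [-0.113 -0.001 -0.002] turn [-0.    -0.002 -0.   ]
```

View pics/side11z.png

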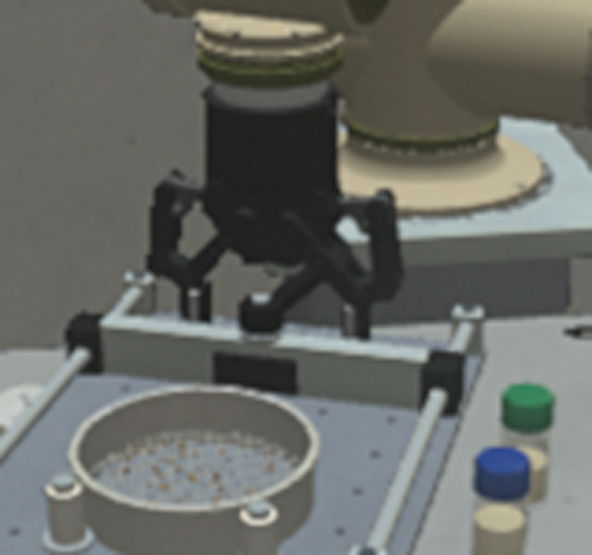

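step_arm:
  steps: [1, -0.03, 0, 0, 0, 0, 0, 1, -0.06, 0, 0, 0, 0, 0, 1, -0.09, 0, 0, 0, 0, 0, 1, -0.11, 0, 0, 0, 0, 0, 1, -0.12, 0, 0, 0, 0, 0, 1, -0.124, 0, 0, 0, 0, 0]

```text
time_s: 12.2
position: [0.5686, -0.2048, 0.0964]
tool_rot: [[-0.926, 0.376, -0.001], [0.376, 0.926, 0.0], [0.001, -0.0, -1.0]]
ft_force: [-6.2, 2.5, 2.7]
grip_width: 0.0857
```

```bash
python3 -c "
from sv import *
st();
im,d=imaging.get_image('side');cv2.imwrite('pics/side12z.png',cv2.resize(im[130:250,170:330],None,fx=4.5,fy=4.5,interpolation=cv2.INTER_CUBIC))"
```

```text
at [-37.2   0.3] 96.4 t 12.2 Fsh [-6.6 -0.1  2.7]
```

View pics/side12z.png

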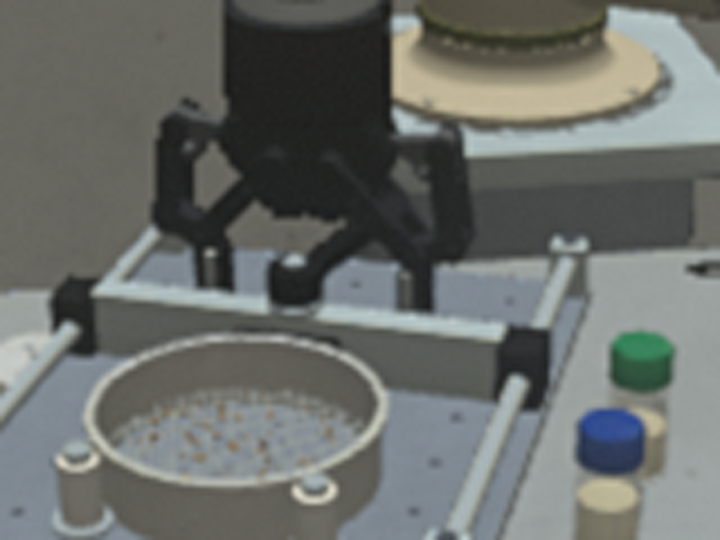

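step_arm:
  steps: [1, -0.005, 0, 0, 0, 0, 0, 1, -0.01, 0, 0, 0, 0, 0, 1, -0.014, 0, 0, 0, 0, 0, 1, -0.018, 0, 0, 0, 0, 0]

```text
time_s: 12.65
position: [0.573, -0.2065, 0.0964]
tool_rot: [[-0.927, 0.376, -0.003], [0.376, 0.927, 0.001], [0.003, -0.0, -1.0]]
ft_force: [-12.0, 3.8, 7.0]
grip_width: 0.0857
```

```bash
python3 -c "
from sv import *
st()"
```

```text
at [-32.5   0.3] 96.4 t 12.65 Fsh [-12.6  -1.    7. ]
```

step_arm:
  steps: [1, -0.002, 0, 0, 0, 0, 0, 1, -0.004, 0, 0, 0, 0, 0, 1, -0.004, 0, 0, 0, 0, 0]

```text
time_s: 12.95
position: [0.5731, -0.2066, 0.0964]
tool_rot: [[-0.926, 0.376, -0.005], [0.376, 0.927, 0.002], [0.006, -0.0, -1.0]]
ft_force: [-13.7, 4.3, 7.7]
grip_width: 0.0857
```

```bash
python3 -c "
from sv import *
st()
im,d=imaging.get_image('side');cv2.imwrite('pics/side13z.png',cv2.resize(im[150:250,170:310],None,fx=5,fy=5,interpolation=cv2.INTER_CUBIC))"
```

```text
at [-32.4   0.3] 96.4 t 12.95 Fsh [-14.3  -1.2   7.7]
```

View pics/side13z.png

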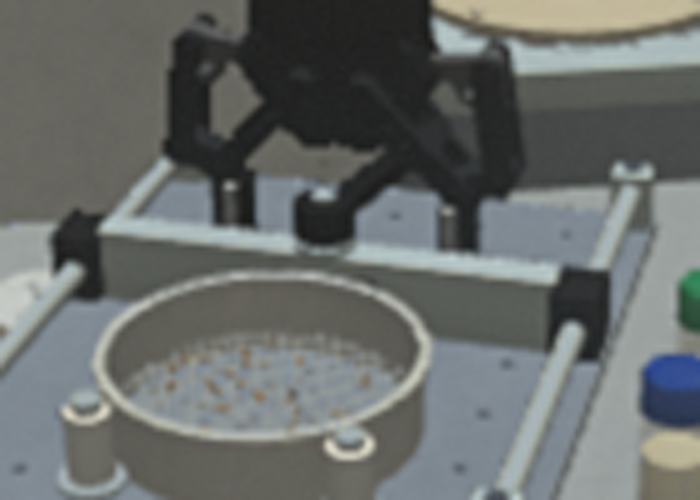

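The pad is against the sieve: the force rose from 6.6 to 14.3 N without further motion. I'll retreat and check before the lever.

step_arm:
  steps: [1, 0.05, 0, 0, 0, 0, 0, 1, 0.12, 0, 0, 0, 0, 0, 1, 0.12, 0, -0.15, 0, 0, 0, 1, 0.12, 0, -0.3, 0, 0, 0, 0, 0.3, -0.1, -0.3, 0, 0, 0, 0, 0.5, -0.1, -0.3, 0, 0, 0, 0, 0.5, -0.1, -0.3, 0, 0, 0, 0, 0.5, -0.1, -0.3, 0, 0, 0]

```text
time_s: 13.8
position: [0.4232, -0.1781, 0.1869]
tool_rot: [[-0.926, 0.377, 0.001], [0.377, 0.926, -0.001], [-0.001, -0.0, -1.0]]
ft_force: [0.0, 0.4, 0.9]
grip_width: 0.0284
```

```bash
python3 -c "
from sv import *
im,d=imaging.get_image('top');cv2.imwrite('pics/top14z.png',cv2.resize(im[70:270,200:390],None,fx=3,fy=3,interpolation=cv2.INTER_CUBIC))
for t in('lever_end','lever_pivot','clamp_pad'):
  for r in imaging.pinpoint('top',t)[:2]: print(t,r['pixel'],r['score'],sh(ray('top',r['pixel'],.1265 if 'l'==t[0] else .074)))
st();go(-69,-25,.138)"
```

```text
lever_end [273.8, 195.1] 0.61 [-85.35519176  17.10138912]
lever_end [230.7, 143.9] 0.51 [-28.45261291 133.15657216]
lever_pivot [297.0, 162.5] 0.9 [-9.88010762  1.55030156]
lever_pivot [347.1, 228.6] 0.19 [ -87.41340773 -137.34012595]
clamp_pad [297.8, 160.1] 0.64 [0.05369193 1.09518213]
clamp_pad [298.6, 160.0] 0.59 [ 0.89620223 -0.31384122]
at [-179.   -29.8] 186.2 t 14.0 Fsh [0.9 0.7 0. ]
at [-179.   -29.8] 186.2 t 14.0 F [1.1 0.3 0. ] shift [-0.366  0.016  0.161] turn [-0.     0.002  0.   ]
```

View pics/top14z.png

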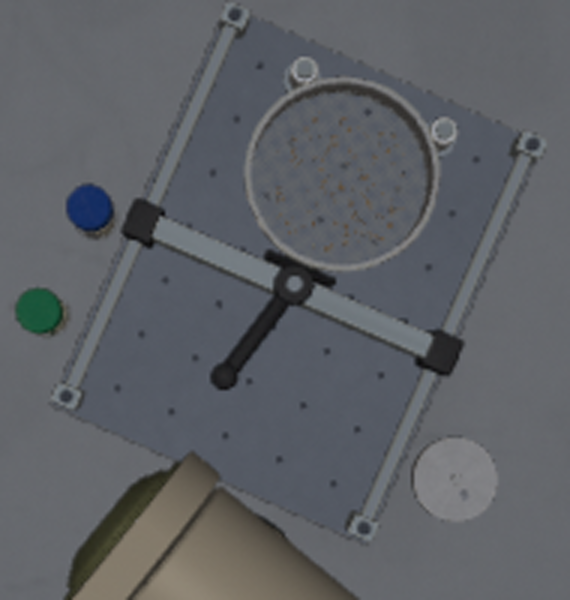

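The pad touches the sieve, and the lever points to its knob at zoom (224,377). I'll come down on its right side (-y).

step_arm:
  steps: [0, -0.15, 0, 0, 0, 0, 0, 0, -0.3, 0.016, 0, 0, 0, 0, 0, -0.366, 0.016, 0.03, 0, 0, 0, 0, -0.366, 0.016, 0.1, 0, 0, 0, 0, -0.366, 0.016, 0.16, 0, 0, 0, 0, -0.366, 0.016, 0.16, 0, 0, 0, 0, -0.366, 0.016, 0.16, 0, 0, 0]

```text
time_s: 14.7
position: [0.5291, -0.2159, 0.138]
tool_rot: [[-0.927, 0.376, 0.0], [0.376, 0.927, 0.0], [-0.0, 0.0, -1.0]]
ft_force: [0.3, 0.7, 0.4]
grip_width: -0.0003
```

```bash
python3 -c "
from sv import *
st();print(env.observe()['grip_width'])
p=sh(env.observe()['position'])
for th in np.arange(.3,1.56,.15):
    u=np.array([-np.cos(th),np.sin(th)]);t=np.array([np.sin(th),np.cos(th)])
    d=6+14.5*abs(t[1])+11*t[0]
    c=np.array([-11.5,0.3])+48*u-d*t
    print(round(th,2),c.round(1),'shift',(np.array([-1,1])*(c-p)/300).round(3))
im,d=imaging.get_image('side');cv2.imwrite('pics/side15z.png',cv2.resize(im[120:250,170:310],None,fx=4.5,fy=4.5,interpolation=cv2.INTER_CUBIC))"
```

```text
at [-69.6 -24.9] 138.0 t 14.7 Fsh [-0.   0.8  0.4]
-0.00025410122357148133
0.3 [-64.2  -7.6] shift [-0.018  0.058]
0.45 [-65.1  -0.3] shift [-0.015  0.082]
0.6 [-64.8   7.4] shift [-0.016  0.108]
0.75 [-63.1  15.4] shift [-0.022  0.134]
0.9 [-59.8  23.2] shift [-0.033  0.16 ]
1.05 [-55.1  30.6] shift [-0.048  0.185]
1.2 [-48.9  37.2] shift [-0.069  0.207]
1.35 [-41.4  42.8] shift [-0.094  0.226]
1.5 [-32.8  46.9] shift [-0.123  0.239]
```

View pics/side15z.png

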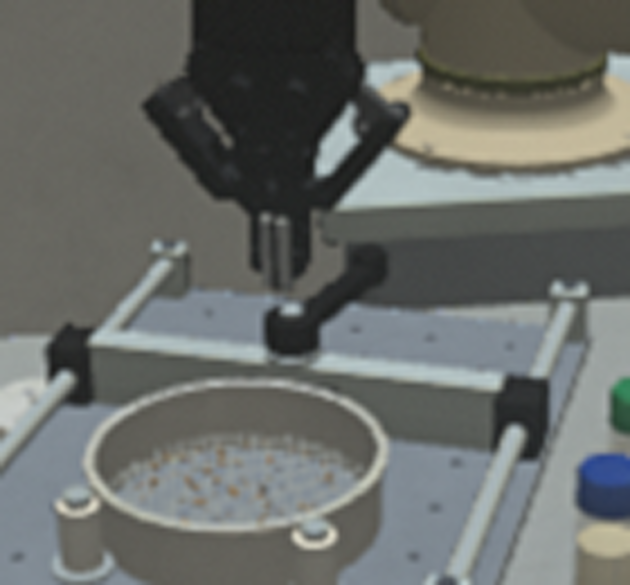

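step_arm:
  steps: [0, -0.016, 0.03, 0, 0, 0, 0, 0, -0.018, 0.058, 0, 0, 0, 0, 0, -0.015, 0.082, 0, 0, 0, 0, 0, -0.016, 0.108, 0, 0, 0, 0, 0, -0.022, 0.134, 0, 0, 0, 0, 0, -0.033, 0.16, 0, 0, 0, 0, 0, -0.033, 0.16, 0, 0, 0, 0]

```text
time_s: 15.45
position: [0.5564, -0.1739, 0.1378]
tool_rot: [[-0.927, 0.375, 0.0], [0.375, 0.927, 0.001], [0.0, 0.001, -1.0]]
ft_force: [-0.8, -0.3, 0.6]
grip_width: 0.0001
```

```bash
python3 -c "
from sv import *
st()
im,d=imaging.get_image('side');cv2.imwrite('pics/side16z.png',cv2.resize(im[120:250,170:310],None,fx=4.5,fy=4.5,interpolation=cv2.INTER_CUBIC))"
```

```text
at [-60.2  24.3] 137.8 t 15.45 Fsh [-0.7 -0.6  0.6]
```

View pics/side16z.png

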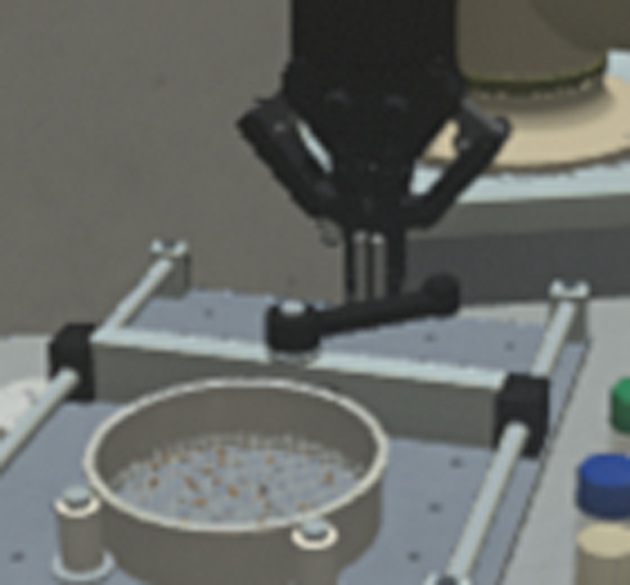

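step_arm:
  steps: [0, -0.017, 0.021, 0, 0, 0, 0, 0, -0.038, 0.043, 0, 0, 0, 0, 0, -0.063, 0.062, 0, 0, 0, 0, 0, -0.08, 0.07, 0, 0, 0, 0, 0, -0.088, 0.074, 0, 0, 0, 0, 0, -0.092, 0.075, 0, 0, 0, 0]

```text
time_s: 16.1
position: [0.5856, -0.164, 0.1373]
tool_rot: [[-0.926, 0.376, -0.013], [0.376, 0.927, 0.002], [0.013, -0.003, -1.0]]
ft_force: [-30.6, 0.0, 11.9]
grip_width: -0.0
```

```bash
python3 -c "
from sv import *
st()
im,d=imaging.get_image('side');cv2.imwrite('pics/side17z.png',cv2.resize(im[120:250,170:310],None,fx=4.5,fy=4.5,interpolation=cv2.INTER_CUBIC))"
```

```text
at [-36.8  44.4] 137.3 t 16.1 Fsh [-28.4 -11.5  11.9]
```

View pics/side17z.png

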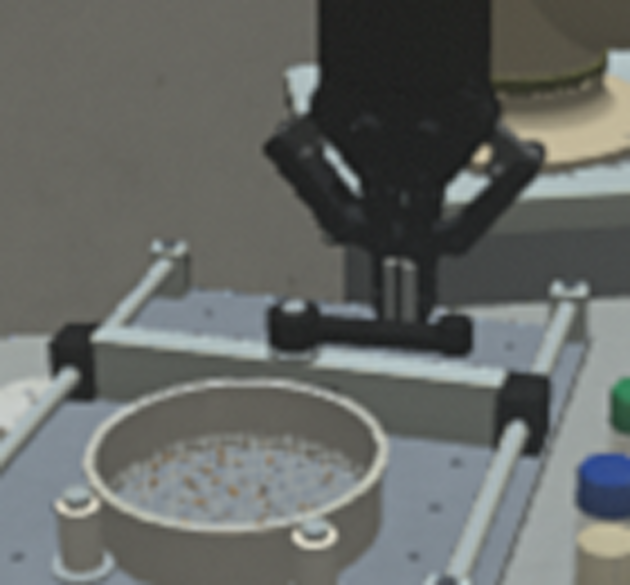

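The lever lies along the bar with 28 N against its stop. The fingertip is 4 mm short of the original path, which agrees with the bar slipping back. I'll back off and inspect.

step_arm:
  steps: [0, 0.03, 0, 0, 0, 0, 0, 0, 0.1, 0, 0, 0, 0, 0, 0, 0.15, -0.05, -0.15, 0, 0, 0, 0, 0.3, -0.2, -0.25, 0, 0, 0, 0, 0.5, -0.25, -0.3, 0, 0, 0, 0, 0.65, -0.25, -0.3, 0, 0, 0, 0, 0.65, -0.25, -0.3, 0, 0, 0, 0, 0.65, -0.25, -0.3, 0, 0, 0]

```text
time_s: 16.95
position: [0.3795, -0.1599, 0.229]
tool_rot: [[-0.926, 0.377, 0.002], [0.377, 0.926, -0.001], [-0.002, -0.0, -1.0]]
ft_force: [0.6, -0.7, 0.1]
grip_width: 0.0002
```

```bash
python3 -c "
from sv import *
st()
im=sieve('18');cv2.imwrite('pics/top18z.png',cv2.resize(im[70:270,200:390],None,fx=3,fy=3,interpolation=cv2.INTER_CUBIC))
for n in('top','side'):
  if n=='side':
    im,d=imaging.get_image(n);cv2.imwrite('pics/side18z.png',cv2.resize(im[140:290,140:330],None,fx=4,fy=4,interpolation=cv2.INTER_CUBIC))
  q=[]
  for t in('lever_end','lever_pivot'):
    r=imaging.pinpoint(n,t)[0]; q.append(sh(ray(n,r['pixel'],.1265)));print(n,t,r['pixel'],r['score'],q[-1])
  v=q[0]-q[1];print('theta',np.arctan2(v[1],-v[0]))
"
```

```text
at [-229.4  -29.3] 229.0 t 16.95 Fsh [ 0.8 -0.4  0.1]
sieve [50.2 -7.4] n 949 rms 14.67
top lever_end [256.9, 155.4] 0.62 [-28.43599645  77.81177269]
top lever_pivot [296.2, 164.4] 0.74 [-13.85383943   1.48479773]
theta 1.3820225699659816
side lever_end [270.5, 192.7] 0.66 [-29.49865907  69.43233917]
side lever_pivot [233.4, 186.7] 0.97 [-38.60262375 -12.50922602]
theta 1.681445667806847
```

View pics/top18z.png

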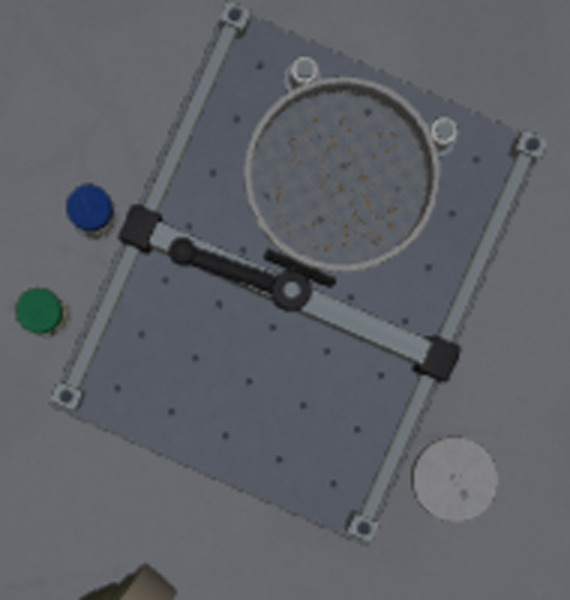

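View pics/side18z.png

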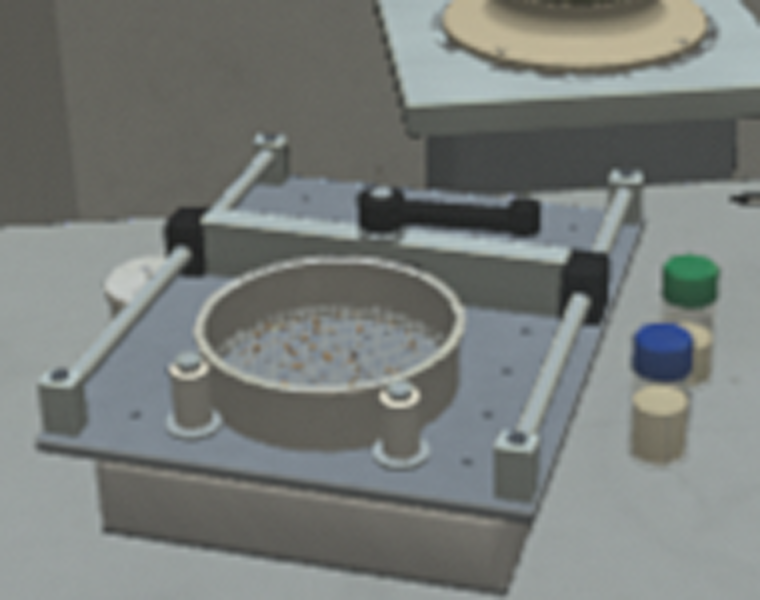

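```bash
python3 -c "
from sv import *
im,d=imaging.get_image('top')
C=cloud('top',d);z=C[...,2];S=np.stack([(C[...,:2]-O)@X,(C[...,:2]-O)@Y],-1)*1000
m=(z>.117)&(z<.145)&(S[...,0]>-60)&(S[...,0]<40)&(abs(S[...,1])<95)
p=S[m];print(len(p));
# arm portion
a=p[(p[:,1]>15)&(p[:,1]<62)];v=np.linalg.svd(a-a.mean(0))[2][0];v*=np.sign(v[1]);print('arm theta',np.arctan2(v[1],-v[0]),len(a))
k=p[p[:,1]>63];b=p[p[:,1]<10]
for q in(k,b):print(((q.max(0)+q.min(0))/2).round(1),q.mean(0).round(1))
m=(z>.106)&(z<.1165)&(S[...,0]>-60)&(S[...,0]<10)&(abs(S[...,1])<93)&(S[...,1]<-18)
q=S[m];v=np.linalg.svd(q-q.mean(0))[2][0];v*=np.sign(v[1]);print('bar dir',np.arctan2(v[1],-v[0]),q.mean(0))
m=(z>.1)&(z<.115)&(abs(S[...,1])<70)&(S[...,0]>4)&(S[...,0]<140)
for s in(-50,50): m&=np.hypot(S[...,0]-122,S[...,1]-s)>14
p=S[m]
from scipy.optimize import least_squares
f=lambda c:np.hypot(*(p-c).T)-62.5
r=least_squares(f,[67,0],loss='soft_l1',f_scale=2).x;print('sieve',r,len(p))
for t,zz in(('vial_a',0),('dish_small',0)):
  for r in imaging.pinpoint('top',t)[:2]:print(t,r['pixel'],r['score'])
"
```

```text
394
arm theta 1.4956538563891986 158
[-22.4  72.3] [-22.7  72.1]
[-17.1 -41.3] [-17.8  -1.7]
bar dir 1.5916632971889508 [-17.19853003 -55.21958226]
sieve [67.66139111 -0.44915858] 436
vial_a [230.9, 142.7] 0.65
vial_a [217.7, 176.1] 0.51
dish_small [347.9, 230.2] 0.58
dish_small [295.6, 164.1] 0.4
```

```bash
python3 -c "
from rig import close_job
print(close_job())"
```

```text
the job is handed in; nothing more can be done
None
```

I did the job in the order asked, using only fingertip pushes, and handed it in at about 17 s with the arm clear of everything.

**Sieve:** I pushed it with two open fingers, then with shut fingertips from the back and back-left, until it stopped moving under 18 N against both posts. The last depth fit puts it at (67.7, -0.4) mm in the shaker frame. The nominal is (69, 0), and the posts themselves read about 0.8 mm short in x. It is unchanged since seating.

**Clamp bar:** I pushed it until the force rose from 6.6 to 14 N with no further travel, so the pad was on the sieve. When the lever was shut the bar slipped back 4–5 mm, which fits the pad being fully advanced.

**Lever:** I swung it to its stop, where it held against 28 N. The angle from depth is 1.50 rad in the shaker frame, or 1.475 relative to the measured bar direction.

**Disagreements:**
- The networks' lever points gave 1.38 rad (top camera) and 1.68 rad (side camera). I did not trust these, because their pivot pixels were visibly off.
- My automatic sieve fit failed in one of the last pictures because it included lever pixels. I repeated it with those excluded.

The vials and dish are where they were in the first pictures. The highest wrist force I read, at the end of moves, was about 33 N.

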